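Rerack the screwdrivers in reverse order

ROBOT

A 7-joint arm with a two-finger parallel gripper is mounted at the origin on a cart in front of the work surface, level with it; the furniture and walls round the work are solid. World frame = base frame: x ahead of the robot, y to its left, z up, the work surface at z = 0. Lengths are in m, angles in rad, forces in N, time in s.
With the tool pointing down it reaches from about 0.425 to 0.875 m from the base axis. Payload 9.9 kg.
Tool frame: the origin (TCP) lies at the very end of the fingers, on their centre line; the grasp point (between the pads) lies 19 mm behind it; z points along the fingers, y is the line along which they close (so a half turn about z gives the same grasp; the last joint's range is limited). The gripper opens to 85 mm and grips with 20 to 120 N. Pads are 22 mm wide; open, the fingers measure 114 mm over their backs; the gripper's body (76 mm by 85 mm) begins 54 mm behind the grasp point. The pads swing forward as they close: fully open they stand 13 mm farther back than shut.
Start: joints at [1.118, 0.576, 0.025, 1.437, -0.015, 1.129, -0.057], TCP at [0.243, -0.63, 0.231] pointing down, gripper open.
Joint ranges: [-2.76, 2.76], [-0.34, 2.15], [-1.52, 1.57], [0.19, 2.46], [-1.09, 4.23], [0.17, 1.99], [-2.82, 2.82]. Speed limits (rad/s): [2.22, 2.22, 3.01, 3.01, 3.14, 3.14, 3.14].

INTERFACE

Orientations are given as a rotation vector (axis times angle).
In Python, from cell import observe, camera, sign_off gives the robot as it stands.
- The arm moves only by the tool play_rows, never from a script. Its argument "deltas" is one flat list of numbers, 7 for each row, row after row: the shift along the tool's x, y, z in units of 30 mm (1.0 is 30 mm), then the turn, a rotation vector about the tool's x, y, z in units of 6 degrees (1.0 is 6 degrees), then the closure, from 0 (fully open) to 1 (shut). A call has 1 to 10 rows; each row is the pose to reach, as a shift and turn from the pose commanded when the call began, along the tool's axes at that moment; what a row does not reach only later rows make up. A row lasts 1/10 s, in which the tool goes at most 50 mm and 8.59 degrees, less where a joint would pass 70% of its speed; a pose out of reach is approached as far as the arm can. A call with a gripper value outside its range is refused whole. The fingers move at their own pace and stop on an object; the grip force is fixed at half the most. Time passes only in rows, so rows that repeat a pose let the fingers close. It gives the time, the measured TCP pose, the force, the opening and the grip force at its end, in the units of the state.
- observe(): the state, without advancing time (a new reading comes with each control period).
- camera(name): name is "scene" or "side" or "wrist"; returns a dict with "image" (384x512x3 uint8, blue, green, red), "intrinsics" (3x3 intrinsics, pixels), "R" (3x3) and "t" (3): a world point X has camera coordinates R X + t; the wrist camera has in their place "tool_from_camera" (4x4, takes a point from camera to tool coordinates, whose origin is the TCP and whose axes are the flange's). Camera axes: x right, y down, z forward; pixel columns grow to the right and rows downward; lengths in m; the calibration is good to about 2 mm. A picture is of the moment at which its call begins: read the wrist's pose just before it. There is no depth.
- sign_off(): hands the job in; it is judged then, once.
The state is a dict: "time": time; "joint_positions": joint angles; "qd": joint speeds; "effort": joint torques, N m; "position": TCP position; "tcp_rot": TCP orientation; "wrist_force": force on the tool from outside, world axes, zero at the start; "torque": the same for the moment, N m; "opening": finger opening in m; "grasp_force": force on a finger pad.
Only numpy, scipy, OpenCV 4.12 (cv2) and the standard library are available. Lean on these libraries where they do the work, as an engineer would, in place of code of your own. Each camera call takes 0.05 s, during which the arm holds its last target. There are 200 camera calls.

TASK

The tools were set out in the order of dismantling and are now wanted for putting the job back together: move the four screwdrivers from the rack of coloured holders to the empty grey steel rack, in reverse order. The one nearest the robot goes into the hole farthest from the robot, the second nearest into the second farthest, and so on. Each must end standing upright with its blade fully down in its hole, let go; do not let any of them fall over.

Things in the scene. Friction and masses are not known exactly. Their poses are not given: they have to be found in the camera images.
- source_rail: bare aluminium rail, 250 x 60 x 10 mm, fixed, carrying the row of four coloured holders. Origin: centre of its underside on the worktop (z = 0); x along the row, away from the robot (within 0.25 rad of world x), y left, z up. Holders stand centred at x = -84, -28, +28, +84 mm, in a different order each time.
- target_rack: grey steel rack, empty at the start, fixed, left or right of the coloured one: bar 224 x 56 mm, top at z = 80 mm, foot plate 274 x 60 mm. Origin: centre of its underside, on the worktop; x along the row, away from the robot (within 0.25 rad of world x), z up. Square holes 15 mm wide at x = -84, -28, +28, +84 mm, y = 0: floor at z = 20 mm, mouth flared to 28 mm over the top 8 mm.
- red_holder: red plastic block 48 x 48 x 70 mm, fixed on the rail; the red screwdriver stands in it at the start and it stays where it is. Origin: centre of its underside, 10 mm above the worktop; x along the row away from the robot, z up. Hole as in the steel rack: 15 mm square, 60 mm deep, floor 10 mm and top 70 mm above the origin, mouth flared to 28 mm.
- red_driver: screwdriver with a plain dark red handle, 181 mm long, about 0.1 kg, loose, standing upright tip down in the red holder. Origin: the tip of the blade; z along its axis towards the handle's end; round, any yaw. Steel shaft 9.6 mm thick from 0 to 77 mm, handle about 28 mm thick from 77 to 181 mm.
- yellow_holder: yellow plastic block 48 x 48 x 70 mm, fixed on the rail; the yellow screwdriver stands in it at the start and it stays where it is. Origin: centre of its underside, 10 mm above the worktop; x along the row away from the robot, z up. Hole as in the steel rack: 15 mm square, 60 mm deep, floor 10 mm and top 70 mm above the origin, mouth flared to 28 mm.
- yellow_driver: screwdriver with a yellow handle with a black band, 178 mm long, about 0.1 kg, loose, standing upright tip down in the yellow holder. Origin: the tip of the blade; z along its axis towards the handle's end; round, any yaw. Steel shaft 10.8 mm thick from 0 to 77 mm, handle about 28 mm thick from 77 to 178 mm.
- green_holder: green plastic block 48 x 48 x 70 mm, fixed on the rail; the green screwdriver stands in it at the start and it stays where it is. Origin: centre of its underside, 10 mm above the worktop; x along the row away from the robot, z up. Hole as in the steel rack: 15 mm square, 60 mm deep, floor 10 mm and top 70 mm above the origin, mouth flared to 28 mm.
- green_driver: screwdriver with a green handle with a black band, 179 mm long, about 0.1 kg, loose, standing upright tip down in the green holder. Origin: the tip of the blade; z along its axis towards the handle's end; round, any yaw. Steel shaft 10.8 mm thick from 0 to 83 mm, handle about 26 mm thick from 83 to 179 mm.
- blue_holder: blue plastic block 48 x 48 x 70 mm, fixed on the rail; the blue screwdriver stands in it at the start and it stays where it is. Origin: centre of its underside, 10 mm above the worktop; x along the row away from the robot, z up. Hole as in the steel rack: 15 mm square, 60 mm deep, floor 10 mm and top 70 mm above the origin, mouth flared to 28 mm.
- blue_driver: screwdriver with a blue handle with a light grey band, 204 mm long, about 0.1 kg, loose, standing upright tip down in the blue holder. Origin: the tip of the blade; z along its axis towards the handle's end; round, any yaw. Steel shaft 10.8 mm thick from 0 to 97 mm, handle about 32 mm thick from 97 to 204 mm.
Not all that is in view belongs to the job. Leave any purple look-alike of the green_driver alone.

How it is judged:
By the outcome, as a careful person would: the job done as asked, in the order asked, and still so for the second after the job is handed in, with the robot touching nothing.
It also fails if it takes over 112 s, if anything falls off the work surface, if the arm or the gripper's body presses on something with over 40 N, if the wrist force passes 120 N, or if a joint passes its speed limit or range.

## Working session

There is one attempt and no reset: what is moved stays moved. The work goes in short steps, Python scripts to look and compute and a tool call to move; the robot and the scene stay as the last step left them, time stands still between calls to the robot, and variables do not carry over. Pictures are saved under pics/ and viewed, at most 14 in all, crops included, and the job is handed in when it is done.

Besides the shell and the picture viewer there is one more tool, called after "Request:" in YAML: its name, and indented under it one key for each argument. play_rows: Moves the arm, as the interface text tells. Its arguments: {"type":"object","properties":{"deltas":{"type":"array"}},"required":["deltas"]}

```bash
mkdir -p pics; ls
python3 - <<'E'
from cell import observe,camera
import cv2,numpy as np
o=observe();print(o)
ims=[]
for n in("scene","side"):
    c=camera(n);cv2.imwrite(f"pics/{n}0.png",c["image"]);np.savez(f"{n}0.npz",**c)
    print(n,c["intrinsics"].tolist(),np.round(-c["R"].T@c["t"],3),np.round(c["R"],3).tolist())
E
```

```text
pics
{'time': 0.0, 'joint_positions': array([ 1.11818596,  0.57653792,  0.02482729,  1.43790892, -0.01499974,
        1.12898393, -0.05652153]), 'qd': array([-0.00047529,  0.00183251, -0.00157142,  0.00053452,  0.00054774,
        0.0013258 ,  0.0009454 ]), 'effort': array([ 1.07976615e-03, -7.65747070e+01,  2.25101776e+00, -2.85975122e+01,
        1.55765796e-02,  1.25243934e-02, -2.97462918e-06]), 'position': array([ 0.24319436, -0.62918661,  0.23043805]), 'tcp_rot': array([-3.08673829e+00, -5.75794313e-01,  5.95556921e-04]), 'wrist_force': array([ 0.31925429, -0.29568227,  0.64202944]), 'torque': array([-0.00403496, -0.00590386, -0.01023246]), 'grasp_force': 0.0, 'opening': 0.08532194750720638}
scene [[430.3438523990522, 0.0, 248.90360342944805], [0.0, 430.3438523990522, 190.04094711091776], [0.0, 0.0, 1.0]] [0.187 0.614 0.754] [[-0.901, -0.434, -0.014], [-0.311, 0.667, -0.677], [0.303, -0.605, -0.736]]
side [[429.4257517472109, 0.0, 270.19534427779956], [0.0, 429.4257517472109, 188.6048125855525], [0.0, 0.0, 1.0]] [0.228 0.668 0.668] [[-0.937, -0.349, -0.014], [-0.227, 0.637, -0.737], [0.266, -0.687, -0.676]]
```

View pics/scene0.png

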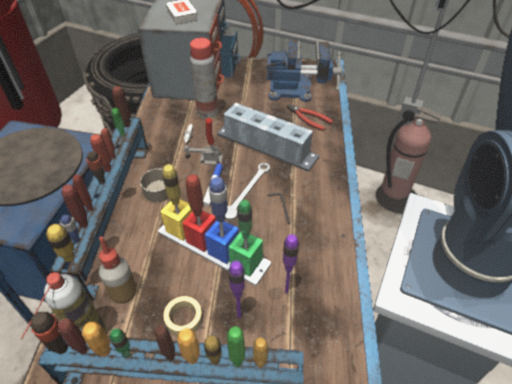

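View pics/side0.png

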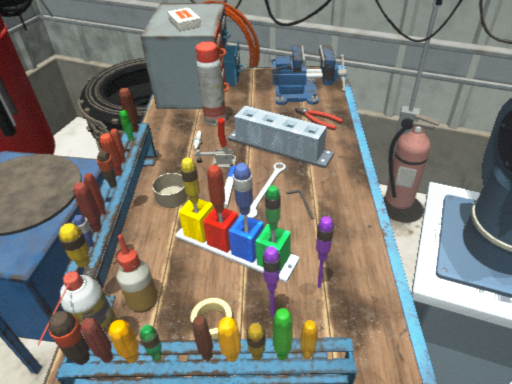

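Robot base is to the image right (+x to the left). In the scene view the coloured row runs, from near to far: green (245,215), blue (219,195), red (195,190), yellow (171,185). The empty grey rack is at (268,135). The look-alikes are the purple drivers at (237,280) and (290,250), and the handles in the blue bench racks (left and bottom edges). The job drivers are the four in the coloured blocks.

```bash
cat > h.py <<'E'
import numpy as np,cv2
def ray(c,p,z):
    d=c["R"].T@np.linalg.solve(c["intrinsics"],[p[0],p[1],1.]);o=-c["R"].T@c["t"]
    return o+d*(z-o[2])/d[2]
def proj(c,X):
    q=c["intrinsics"]@(c["R"]@np.asarray(X,float)+c["t"]);return q[:2]/q[2]
def tri(c1,p1,c2,p2):
    A=[];b=[]
    for c,p in((c1,p1),(c2,p2)):
        d=c["R"].T@np.linalg.solve(c["intrinsics"],[p[0],p[1],1.]);d/=np.linalg.norm(d)
        M=np.eye(3)-np.outer(d,d);A.append(M);b.append(M@(-c["R"].T@c["t"]))
    return np.linalg.lstsq(np.vstack(A),np.hstack(b),rcond=None)[0]
E
python3 - <<'E'
from h import *
S={n:dict(np.load(n+"0.npz")) for n in("scene","side")}
H={"green":(45,80,40),"blue":(100,125,90),"red":(0,6,80),"yellow":(22,34,90),"purple":(130,155,70)}
for n,c in S.items():
    hsv=cv2.cvtColor(c["image"],cv2.COLOR_BGR2HSV)
    for k,(a,b,s) in H.items():
        m=cv2.inRange(hsv,(a,s,40),(b,255,255));m[:, :140]=0;m[:,345:]=0;m[:155]=0;m[320:]=0
        N,_,st,ce=cv2.connectedComponentsWithStats(m)
        print(n,k,[(st[i].tolist(),ce[i].round(1).tolist()) for i in range(1,N) if st[i,4]>40])
c=S["scene"]
print("tcp",proj(c,[.243,-.63,.231]))
a=S["scene"]["image"][90:280,140:330];b=S["side"]["image"][90:280,160:350]
cv2.imwrite("pics/a.png",cv2.resize(a,(760,600)[:1]*2 if 0 else (590,590),interpolation=cv2.INTER_CUBIC))
cv2.imwrite("pics/b.png",cv2.resize(b,(590,590),interpolation=cv2.INTER_CUBIC))
E
```

```text
scene green [([238, 199, 13, 16, 152], [244.3, 206.7]), ([229, 220, 34, 56, 1107], [246.2, 248.3])]
scene blue [([211, 163, 11, 25, 144], [216.5, 175.1]), ([205, 220, 34, 43, 853], [220.0, 239.8])]
scene red [([183, 174, 32, 77, 1179], [195.9, 214.6])]
scene yellow [([162, 164, 14, 15, 154], [168.4, 171.3]), ([161, 184, 30, 56, 896], [174.4, 212.4])]
scene purple [([285, 234, 13, 15, 161], [291.1, 241.4]), ([283, 255, 14, 38, 194], [288.6, 267.2]), ([229, 261, 14, 16, 167], [235.8, 268.4]), ([230, 282, 14, 36, 216], [237.4, 294.7])]
side green [([266, 185, 14, 15, 169], [272.2, 192.6]), ([256, 207, 35, 64, 1132], [273.2, 238.7]), ([273, 308, 19, 12, 179], [282.0, 314.3])]
side blue [([140, 155, 12, 15, 68], [143.1, 160.8]), ([228, 163, 22, 16, 254], [238.9, 170.9]), ([236, 192, 15, 17, 150], [242.8, 199.1]), ([229, 213, 35, 49, 1052], [244.4, 237.6])]
side red [([207, 165, 17, 41, 434], [215.9, 182.8]), ([204, 207, 34, 45, 931], [218.8, 227.9])]
side yellow [([180, 157, 16, 16, 188], [187.1, 164.6]), ([178, 179, 35, 64, 1212], [193.5, 212.1]), ([197, 303, 29, 12, 181], [210.8, 308.0])]
side purple [([318, 216, 15, 16, 192], [325.4, 224.0]), ([316, 239, 15, 48, 313], [322.0, 255.8]), ([263, 247, 16, 16, 196], [270.7, 254.9]), ([264, 270, 15, 47, 330], [271.3, 287.2])]
tcp [434.02835611   6.30860296]
```

View pics/a.png

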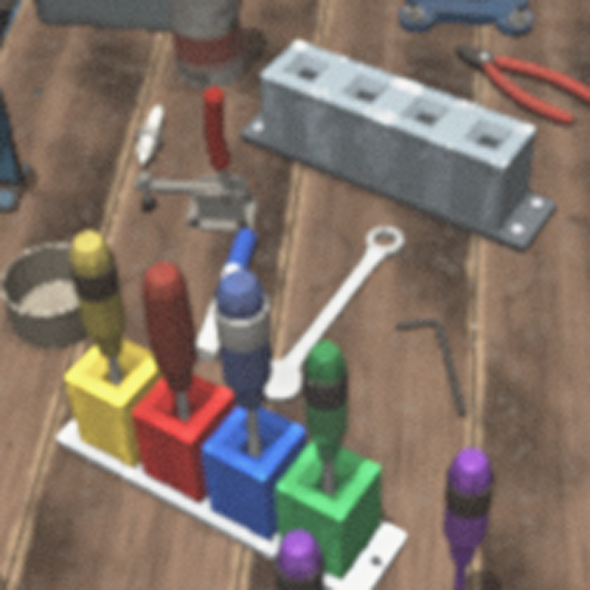

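View pics/b.png

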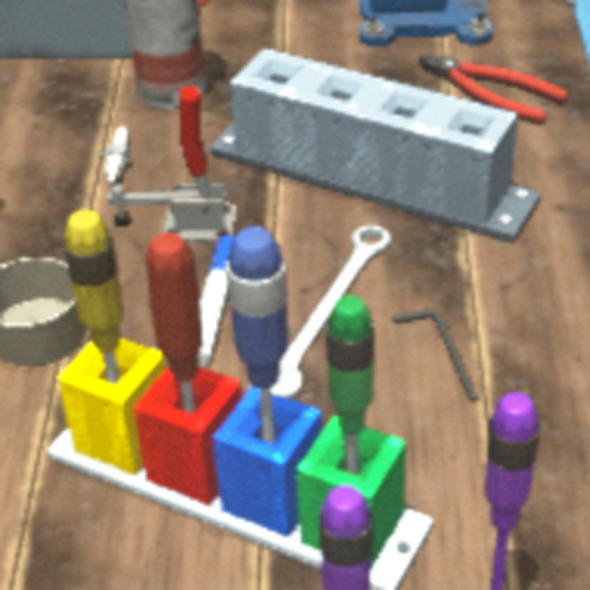

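Crops confirm: yellow, red (plain), blue (grey band) and green (black band) stand in the matching coloured blocks. The two purple ones stand free at crop a (298,550) and (470,470).

Run:
```python
from h import *
S={n:dict(np.load(n+"0.npz")) for n in("scene","side")}
k=190/590
pa=lambda p:(p[0]*k+140-.5,p[1]*k+90-.5)
pb=lambda p:(p[0]*k+160-.5,p[1]*k+90-.5)
def rep(n,a,b,z):
    print(n,"scene",ray(S["scene"],pa(a),z).round(4)[:2],"side",ray(S["side"],pb(b),z).round(4)[:2],"tri",tri(S["scene"],pa(a),S["side"],pb(b)).round(3))
rep("yellow",(92,250),(86,228),.184);rep("red",(162,280),(171,254),.187)
rep("blue",(240,292),(257,250),.208);rep("green",(325,358),(350,315),.185)
for i,(a,b) in enumerate([((307,66),(278,74)),((367,90),(342,90)),((428,113),(406,106)),((491,135),(472,124))]):rep(f"hole{i}",a,b,.080)
for i,(a,b) in enumerate([((299,42),(267,50)),((534,128),(517,115)),((510,162),(494,152)),((263,75),(234,80))]):rep(f"corner{i}",a,b,.080)
rep("purpA",(298,550),(346,508),.16);rep("purpB",(471,468),(515,412),.16)
rep("purpBtip",(460,615),(497,590),.0)
rep("toggle",(213,97),(190,97),.1)
rep("bottle",(205,80),(165,98),.0)
print("bottletop",tri(S["scene"],(201,43),S["side"],(207,46)))
from scipy.spatial.transform import Rotation as R
print(R.from_rotvec([-3.08673829e+00, -5.75794313e-01,0]).as_matrix().round(3))
```

```text
yellow scene [0.5805 0.1624] side [0.5825 0.1623] tri [0.583 0.161 0.182]
red scene [0.527  0.1686] side [0.5241 0.17  ] tri [0.527 0.168 0.185]
blue scene [0.4695 0.1746] side [0.469  0.1733] tri [0.466 0.179 0.213]
green scene [0.4136 0.1808] side [0.4131 0.1815] tri [0.414 0.179 0.183]
hole0 scene [ 0.609  -0.1779] side [ 0.6071 -0.173 ] tri [ 0.618 -0.197  0.064]
hole1 scene [ 0.5506 -0.1698] side [ 0.5502 -0.1683] tri [ 0.553 -0.176  0.075]
hole2 scene [ 0.4943 -0.1635] side [ 0.4952 -0.1637] tri [ 0.495 -0.165  0.079]
hole3 scene [ 0.4392 -0.1592] side [ 0.4398 -0.1572] tri [ 0.443 -0.17   0.071]
corner0 scene [ 0.63   -0.2046] side [ 0.6296 -0.2036] tri [ 0.632 -0.209  0.077]
corner1 scene [ 0.4118 -0.1812] side [ 0.4105 -0.1802] tri [ 0.411 -0.182  0.079]
corner2 scene [ 0.4145 -0.1356] side [ 0.4141 -0.1277] tri [ 0.424 -0.169  0.05 ]
corner3 scene [ 0.6364 -0.152 ] side [ 0.6371 -0.1532] tri [ 0.634 -0.148  0.084]
purpA scene [0.3784 0.2856] side [0.377  0.2858] tri [0.377 0.287 0.161]
purpB scene [0.3167 0.1989] side [0.3166 0.1969] tri [0.315 0.204 0.168]
purpBtip scene [0.3152 0.1962] side [0.3167 0.1934] tri [0.314 0.203 0.013]
toggle scene [ 0.6455 -0.0882] side [ 0.6454 -0.0926] tri [ 0.633 -0.069  0.118]
bottle scene [ 0.7345 -0.2141] side [ 0.7394 -0.2176] tri [ 0.731 -0.205  0.009]
bottletop [ 0.73886718 -0.23536491  0.20982585]
[[ 0.933  0.361 -0.   ]
 [ 0.361 -0.933  0.002]
 [ 0.    -0.002 -1.   ]]
```

```bash
cat >> h.py <<'E'
from scipy.spatial.transform import Rotation as Ro
def plan(*pts,yaw=-.108,o=None):
    """units from the present pose to each (x,y,z), tool down, tool x at yaw"""
    if o is None:
        from cell import observe
        o=observe()
    R0=Ro.from_rotvec(o["tcp_rot"]);G=Ro.from_euler("z",yaw)*Ro.from_euler("x",np.pi)
    print("at",np.round(o["position"],4),"t",round(o["time"],1),"F",np.round(o["wrist_force"],1),"open",round(o["opening"],4))
    for p in pts: print(p,(R0.inv().apply(np.array(p)-o["position"])/.03).round(2).tolist(),((R0.inv()*G).as_rotvec(True)/6).round(2).tolist())
E
python3 -c "
from h import *
plan((.35,-.55,.33),(.49,-.10,.33))"
```

```text
at [ 0.2432 -0.6292  0.2305] t 0.1 F [0.7 0.6 0.1] open 0.0851
(0.35, -0.55, 0.33) [4.27, -1.18, -3.31] [-0.01, 0.0, 4.55]
(0.49, -0.1, 0.33) [14.03, -13.49, -3.3] [-0.01, 0.0, 4.55]
```

Request:
play_rows:
  deltas: [0,0,-3.3,0,0,0,0,0,0,-3.3,0,0,0,0,4.3,-1.2,-3.3,0,0,2,0,4.3,-1.2,-3.3,0,0,4.55,0,14,-13.5,-3.3,0,0,4.55,0,14,-13.5,-3.3,0,0,4.55,0,14,-13.5,-3.3,0,0,4.55,0,14,-13.5,-3.3,0,0,4.55,0,14,-13.5,-3.3,0,0,4.55,0,14,-13.5,-3.3,0,0,4.55,0]

```text
time: 1.1
position: [0.4235, -0.2848, 0.3302]
tcp_rot: [-3.137, 0.169, 0.0]
wrist_force: [0.9, -0.2, 0.1]
opening: 0.0854
grasp_force: 0.0
```

```bash
python3 -c "
from h import *
plan((.49,-.10,.33),(.437,.02,.33),(.437,.176,.33))"
```

```text
at [ 0.4235 -0.2848  0.3302] t 1.1 F [ 0.9 -0.2  0.1] open 0.0854
(0.49, -0.1, 0.33) [1.54, -6.36, 0.01] [-0.0, 0.0, 0.0]
(0.437, 0.02, 0.33) [-0.64, -10.15, 0.01] [-0.0, 0.0, 0.0]
(0.437, 0.176, 0.33) [-1.2, -15.32, 0.01] [-0.0, 0.0, 0.0]
```

Request:
play_rows:
  deltas: [1.55,-6.35,0,0,0,0,0,1.55,-6.35,0,0,0,0,0,1.55,-6.35,0,0,0,0,0,1.55,-6.35,0,0,0,0,0,1.55,-6.35,0,0,0,0,0,1.55,-6.35,0,0,0,0,0]

```text
time: 1.7
position: [0.49, -0.1016, 0.33]
tcp_rot: [3.137, -0.165, -0.001]
wrist_force: [0.5, -1.4, -0.5]
opening: 0.0852
grasp_force: 0.0
```

Run:
```python
from h import *
from cell import *
plan((.437,.02,.33),(.469,.15,.33))
o=observe();w=camera("wrist")
print(w["tool_from_camera"].round(3).tolist(),w["intrinsics"].round(1).tolist())
cv2.imwrite("pics/w1.png",w["image"]);np.savez("w1.npz",pos=o["position"],rot=o["tcp_rot"],**w)
```

```text
at [ 0.49   -0.1016  0.33  ] t 1.7 F [ 0.5 -1.4 -0.5] open 0.0852
(0.437, 0.02, 0.33) [-2.18, -3.85, 0.0] [0.0, 0.01, 0.03]
(0.469, 0.15, 0.33) [-1.58, -8.27, -0.0] [0.0, 0.01, 0.03]
[[0.0, -0.964, -0.265, 0.066], [1.0, -0.0, 0.001, 0.0], [-0.001, -0.265, 0.964, -0.143], [0.0, 0.0, 0.0, 1.0]] [[302.5, 0.0, 260.9], [0.0, 302.5, 194.9], [0.0, 0.0, 1.0]]
```

View pics/w1.png

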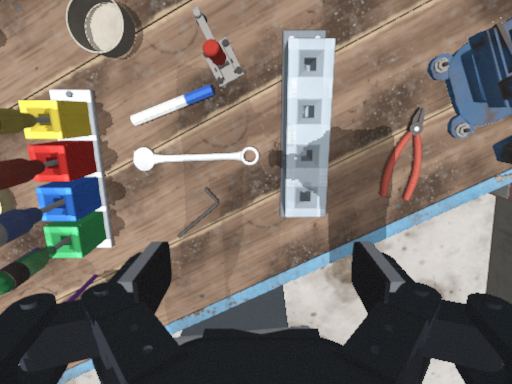

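Wrist view: rack holes at about (310,63), (308,111), (306,156) and (305,196). Holder mouths at yellow (47,119), red (53,161), blue (62,201) and green (68,244).

```bash
cat >> h.py <<'E'
def wcam(w):
    T=np.eye(4);T[:3,:3]=Ro.from_rotvec(w["rot"]).as_matrix();T[:3,3]=w["pos"];M=np.linalg.inv(T@w["tool_from_camera"])
    return dict(R=M[:3,:3],t=M[:3,3],intrinsics=w["intrinsics"])
E
python3 - <<'E'
from h import *
w=dict(np.load("w1.npz"));c=wcam(w)
for n,p in dict(h0=(310,63),h1=(308,111),h2=(306,156),h3=(305,196),c0=(290,38),c1=(334,38),c2=(327,217),c3=(287,216),y=(47,119),r=(53,161),b=(62,201),g=(68,244)).items(): print(n,ray(c,p,.08).round(4))
g=cv2.cvtColor(w["image"],cv2.COLOR_BGR2GRAY)
m=(cv2.GaussianBlur(g,(3,3),0)>150).astype(np.uint8);m[:, :270]=0;m[:,350:]=0;m[230:]=0
cs=max(cv2.findContours(m,cv2.RETR_EXTERNAL,2)[0],key=cv2.contourArea)
r=cv2.minAreaRect(cs);print(r);print([ray(c,p,.08)[:2].round(4).tolist() for p in cv2.boxPoints(r)],ray(c,r[0],.08))
a=cv2.resize(w["image"][25:225,270:350],(240,600),interpolation=cv2.INTER_CUBIC)
b=cv2.resize(w["image"][75:275,0:120],(360,600),interpolation=cv2.INTER_CUBIC)
cv2.imwrite("pics/w1c.png",np.hstack([b,a]))
E
```

```text
h0 [ 0.6051 -0.1739  0.08  ]
h1 [ 0.5498 -0.168   0.08  ]
h2 [ 0.4938 -0.1618  0.08  ]
h3 [ 0.4399 -0.157   0.08  ]
c0 [ 0.6349 -0.1521  0.08  ]
c1 [ 0.6294 -0.2037  0.08  ]
c2 [ 0.4068 -0.1851  0.08  ]
c3 [ 0.414  -0.1305  0.08  ]
y [0.5745 0.1595 0.08  ]
r [0.5218 0.1672 0.08  ]
b [0.4674 0.1707 0.08  ]
g [0.4048 0.1799 0.08  ]
((315.8608093261719, 124.52622985839844), (65.79592895507812, 187.1995391845703), 0.6365935802459717)
[[0.4122, -0.1233], [0.6435, -0.1458], [0.6347, -0.2224], [0.4017, -0.2133]] [ 0.53232018 -0.17682664  0.08      ]
```

View pics/w1c.png

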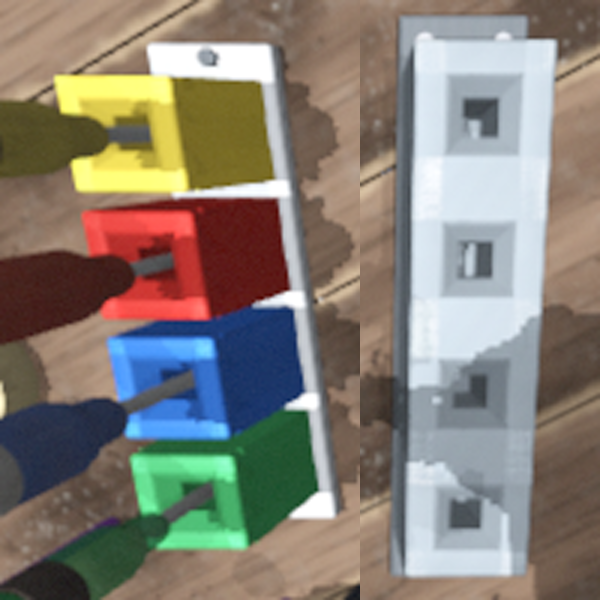

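Crop: the holder tops and the flared mouths are clear; I'll use their centres.

Run:
```python
from h import *
w=dict(np.load("w1.npz"));c=wcam(w)
for nm,P in dict(T=[(311.5,63.3),(310.3,111.3),(309.3,157),(307.7,198.7)],S=[(121/3,75+134/3),(147/3,75+264/3),(166/3,75+386/3),(188/3,75+496/3)]).items():
    q=np.array([ray(c,p,.08)[:2] for p in P]);print(nm,q.round(4).tolist())
    d=np.array([84,28,-28,-84])/1e3
    s=q[:,0]@d/(d@d),q[:,1]@d/(d@d);print("scale",np.hypot(*s),"yaw",np.arctan2(s[1],s[0]),"centre",q.mean(0))
    y=np.arctan2(s[1],s[0]);print((q.mean(0)+np.outer(d,[np.cos(y),np.sin(y)])).round(4).tolist())
```

```text
T [[0.6046, -0.1757], [0.5492, -0.1708], [0.492, -0.166], [0.4358, -0.1603]]
scale 1.0107677611410906 yaw -0.08985301522031719 centre [ 0.52039516 -0.16820307]
[[0.6041, -0.1757], [0.5483, -0.1707], [0.4925, -0.1657], [0.4367, -0.1607]]
S [[0.5746, 0.1681], [0.5198, 0.1731], [0.4647, 0.1807], [0.4111, 0.1858]]
scale 0.9805878526702375 yaw -0.11096548152617897 centre [0.49252956 0.17692815]
[[0.576, 0.1676], [0.5204, 0.1738], [0.4647, 0.18], [0.409, 0.1862]]
```

Request:
play_rows:
  deltas: [-1.6,-5,0,0,0,0,0,-1.6,-5,0,0,0,0,0,-1.6,-5,0,0,0,0,0,-1.6,-8.3,0,0,0,0,0,-1.6,-8.3,0,0,0,0,0,-1.6,-8.3,0,0,0,0,0,-1.6,-8.3,0,0,0,0,0]

```text
time: 2.45
position: [0.4692, 0.1501, 0.33]
tcp_rot: [3.137, -0.168, -0.001]
wrist_force: [-0.6, -0.3, 0.0]
opening: 0.0851
grasp_force: 0.0
```

Run:
```python
from h import *
from cell import *
o=observe();w=camera("wrist")
print(o["position"])
cv2.imwrite("pics/w2.png",cv2.resize(w["image"][:260],(788,400),interpolation=cv2.INTER_CUBIC));np.savez("w2.npz",pos=o["position"],rot=o["tcp_rot"],**w)
```

```text
[0.46920187 0.1500792  0.3299656 ]
```

View pics/w2.png

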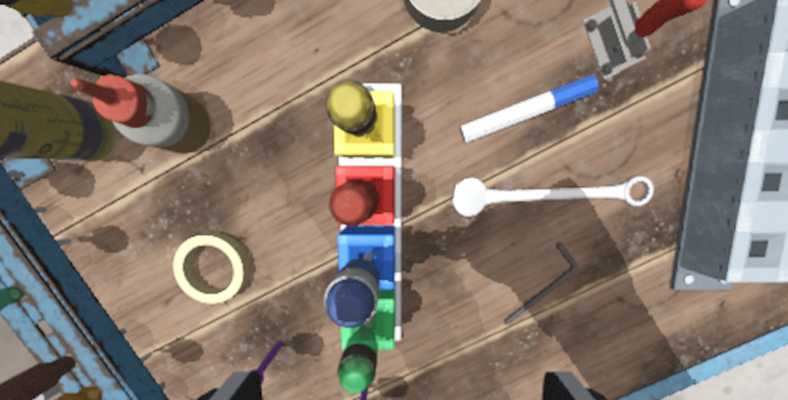

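Caps seen from above: yellow (351,104), red (353,201), blue (351,300) and green (355,373) in the enlarged crop.

Run:
```python
from h import *
w=dict(np.load("w2.npz"));c=wcam(w);k=512/788
f=lambda p:(p[0]*k-.2,p[1]*k-.2)
for n,p,z in [("y",(351,104),.184),("r",(353,201),.187),("b",(351,300),.208),("g",(355,373),.185)]: print(n,ray(c,f(p),z).round(4))
for n,p in dict(yl=(334,156),yr=(394,156),rtl=(335,168),rtr=(394,167),rbl=(339,226),rbr=(394,224),gbl=(343,348),gbr=(394,348)).items(): print(n,ray(c,f(p),.08).round(4))
plan((.412,.18,.30),(.412,.18,.212),(.412,.18,.159))
```

```text
y [0.5753 0.1675 0.184 ]
r [0.521  0.1733 0.187 ]
b [0.4654 0.1799 0.208 ]
g [0.4088 0.1874 0.185 ]
yl [0.5527 0.1953 0.08  ]
yr [0.5476 0.1472 0.08  ]
rtl [0.5434 0.1958 0.08  ]
rtr [0.5391 0.1481 0.08  ]
rbl [0.4968 0.1992 0.08  ]
rbr [0.4935 0.1532 0.08  ]
gbl [0.3883 0.2112 0.08  ]
gbr [0.3834 0.1655 0.08  ]
at [0.4693 0.1485 0.33  ] t 2.5 F [ 0.7 -0.7 -0.5] open 0.0853
(0.412, 0.18, 0.3) [-2.01, -0.84, 1.0] [0.01, 0.0, -0.01]
(0.412, 0.18, 0.212) [-2.01, -0.84, 3.93] [0.01, 0.0, -0.01]
(0.412, 0.18, 0.159) [-2.01, -0.84, 5.7] [0.01, 0.0, -0.01]
```

```bash
python3 -c "
from h import *
plan((.410,.185,.33),(.410,.185,.163))"
```

```text
at [0.4693 0.1485 0.33  ] t 2.5 F [ 0.7 -0.7 -0.5] open 0.0853
(0.41, 0.185, 0.33) [-2.1, -0.99, 0.0] [0.01, 0.0, -0.01]
(0.41, 0.185, 0.163) [-2.1, -1.0, 5.57] [0.01, 0.0, -0.01]
```

Request:
play_rows:
  deltas: [-2.1,-1,0,0,0,0,0,-2.1,-1,0,0,0,0,0,-2.1,-1,1.5,0,0,0,0,-2.1,-1,3,0,0,0,0,-2.1,-1,4,0,0,0,0,-2.1,-1,5,0,0,0,0,-2.1,-1,5.55,0,0,0,0,-2.1,-1,5.55,0,0,0,0.3,-2.1,-1,5.55,0,0,0,0.6,-2.1,-1,5.55,0,0,0,1]

```text
time: 3.5
position: [0.4106, 0.1862, 0.1649]
tcp_rot: [-3.136, 0.172, -0.003]
wrist_force: [-0.9, -0.6, 0.3]
opening: 0.044
grasp_force: 0.0
```

Request:
play_rows:
  deltas: [0,0,0,0,0,0,1,0,0,0,0,0,0,1,0,0,0,0,0,0,1,0,0,0,0,0,0,1,0,0,0,0,0,0,1]

```text
time: 4.0
position: [0.4105, 0.1871, 0.165]
tcp_rot: [-3.136, 0.169, -0.004]
wrist_force: [-1.2, -0.5, 7.5]
opening: 0.021
grasp_force: 58.6
```

Request:
play_rows:
  deltas: [0,0,-0.5,0,0,0,1,0,0,-1,0,0,0,1,0,0,-1.7,0,0,0,1,0,0,-2.4,0,0,0,1,0,0,-3.3,0,0,0,1,0,0,-3.3,0,0,0,1,0,0,-3.3,0,0,0,1]

```text
time: 4.7
position: [0.4097, 0.1868, 0.2632]
tcp_rot: [-3.136, 0.169, -0.002]
wrist_force: [-0.2, -0.2, -1.4]
opening: 0.021
grasp_force: 59.3
```

Run:
```python
from h import *
from cell import *
o=observe();print(o["position"],o["opening"],o["grasp_force"],o["wrist_force"])
for n in("scene","side"):
    c=camera(n);np.savez(f"{n}1.npz",**c)
    p=proj(c,[.410,.185,.16]).astype(int)
    print(n,p)
    a=c["image"][max(p[1]-75,0):p[1]+75,p[0]-65:p[0]+65]
    cv2.imwrite(f"pics/{n}1.png",c["image"])
    globals()[n]=cv2.resize(a,None,fx=3,fy=3,interpolation=cv2.INTER_CUBIC)[:450,:390]
h=min(scene.shape[0],side.shape[0])
cv2.imwrite("pics/g1.png",np.hstack([scene[:h],side[:h]]))
```

```text
[0.40973603 0.18678627 0.26323499] 0.020988865744929464 59.26836758912032 [-0.18001873 -0.15787622 -1.43355904]
scene [245 216]
side [273 203]
```

View pics/g1.png

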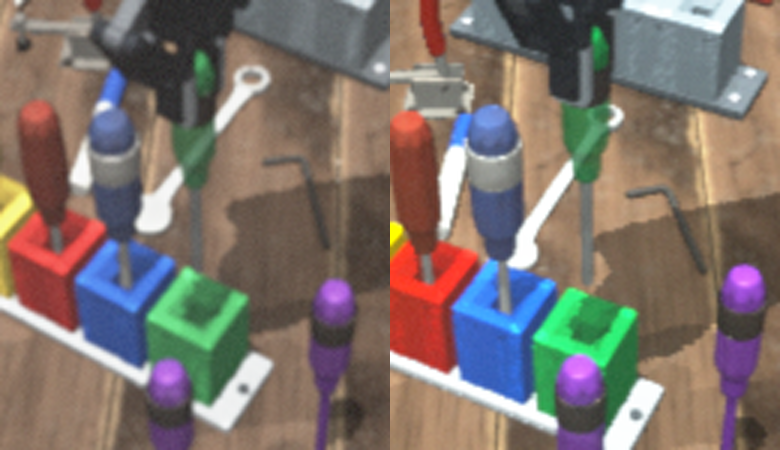

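Green is held; tip at crop (199,268) in scene and (587,283) in side, shoulder at (197,187) and (583,182).

Run:
```python
from h import *
s=dict(np.load("scene1.npz"));d=dict(np.load("side1.npz"))
fs=lambda x,y:(180+x/3-.3,141+y/3-.3);fd=lambda x,y:(208+(x-390)/3-.3,128+y/3-.3)
for n,a,b,z in(("tip",(199,268),(587,283),.118),("sh",(196,187),(583,182),.201)):
    print(n,ray(s,fs(*a),z).round(4),ray(d,fd(*b),z).round(4),tri(s,fs(*a),d,fd(*b)).round(3))
plan((.604,-.1745,.275),(.604,-.1745,.2),(.604,-.1745,.165))
```

```text
tip [0.41   0.1835 0.118 ] [0.4093 0.1882 0.118 ] [0.417 0.169 0.097]
sh [0.4076 0.1888 0.201 ] [0.4094 0.192  0.201 ] [0.414 0.177 0.186]
at [0.4092 0.1864 0.2621] t 4.8 F [-0.3 -0.6 -1.8] open 0.0216
(0.604, -0.1745, 0.275) [7.75, 11.26, -0.43] [0.01, 0.01, 0.0]
(0.604, -0.1745, 0.2) [7.75, 11.26, 2.07] [0.01, 0.01, 0.0]
(0.604, -0.1745, 0.165) [7.75, 11.26, 3.24] [0.01, 0.01, 0.0]
```

Request:
play_rows:
  deltas: [1.2,1.6,-0.4,0,0,0,1,2.2,3.2,-0.4,0,0,0,1,3.2,4.7,-0.4,0,0,0,1,4.2,6.1,-0.4,0,0,0,1,5.2,7.5,-0.4,0,0,0,1,6.2,9,-0.4,0,0,0,1,7,10.2,-0.4,0,0,0,1,7.6,11,-0.4,0,0,0,1,7.8,11.3,-0.4,0,0,0,1,7.8,11.3,-0.4,0,0,0,1]

```text
time: 5.8
position: [0.6056, -0.1781, 0.2726]
tcp_rot: [3.136, -0.175, -0.005]
wrist_force: [-0.8, 0.5, -2.5]
opening: 0.0215
grasp_force: 59.3
```

Run:
```python
from h import *
from cell import *
plan((.605,-.1755,.27),(.605,-.1755,.215),(.605,-.1755,.166))
for n in("scene","side"):
    c=camera(n);np.savez(f"{n}2.npz",**c)
    p=proj(c,[.58,-.17,.09]).astype(int)
    print(n,p)
    a=c["image"][p[1]-70:p[1]+70,p[0]-60:p[0]+60]
    globals()[n]=cv2.resize(a,None,fx=3.2,fy=3.2,interpolation=cv2.INTER_CUBIC)
cv2.imwrite("pics/g2.png",np.hstack([scene,side]))
```

```text
at [ 0.6056 -0.1781  0.2726] t 5.8 F [-0.8  0.5 -2.5] open 0.0215
(0.605, -0.1755, 0.27) [-0.03, -0.08, 0.09] [0.01, 0.03, -0.03]
(0.605, -0.1755, 0.215) [-0.02, -0.09, 1.92] [0.01, 0.03, -0.03]
(0.605, -0.1755, 0.166) [-0.02, -0.09, 3.55] [0.01, 0.03, -0.03]
scene [247 112]
side [258 112]
```

View pics/g2.png

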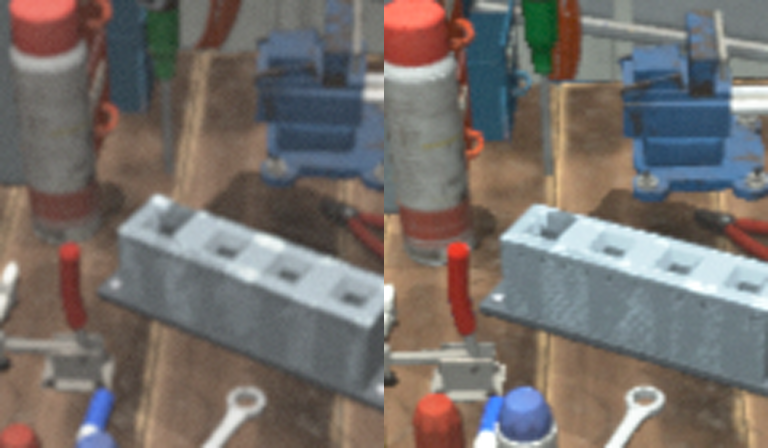

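Tip at scene crop (167,176) and side crop (548,176), above the farthest hole at (171,222) and (548,227).

Run:
```python
from h import *
s=dict(np.load("scene2.npz"));d=dict(np.load("side2.npz"))
fs=lambda x,y:(187+x/3.2-.3,42+y/3.2-.3);fd=lambda x,y:(198+(x-384)/3.2-.3,42+y/3.2-.3)
for n,a,b,z in(("tip",(167,176),(548,176),.1275),("hole",(171,222),(548,227),.08)):
    print(n,ray(s,fs(*a),z).round(4),ray(d,fd(*b),z).round(4))
```

```text
tip [ 0.6036 -0.1734  0.1275] [ 0.605  -0.1733  0.1275]
hole [ 0.6043 -0.1786  0.08  ] [ 0.6085 -0.1759  0.08  ]
```

Request:
play_rows:
  deltas: [0,0,0.6,0,0,0,1,0,0,1.2,0,0,0,1,0,0,1.5,0,0,0,1,0,0,1.8,0,0,0,1,0,0,2.1,0,0,0,1,0,0,2.1,0,0,0,1]

```text
time: 6.5
position: [0.6054, -0.1749, 0.2108]
tcp_rot: [-3.137, 0.168, 0.002]
wrist_force: [0.0, 0.2, -1.6]
opening: 0.0211
grasp_force: 59.3
```

Request:
play_rows:
  deltas: [0,0,0.4,0,0,0,1,0,0,0.8,0,0,0,1,0,0,1.1,0,0,0,1,0,0,1.35,0,0,0,1,0,0,1.5,0,0,0,1,0,0,1.5,0,0,0,1]

```text
time: 7.1
position: [0.6056, -0.1753, 0.166]
tcp_rot: [-3.137, 0.169, 0.002]
wrist_force: [0.2, 0.1, -1.4]
opening: 0.0216
grasp_force: 59.3
```

Request:
play_rows:
  deltas: [0,0,0,0,0,0,0.7,0,0,0,0,0,0,0.4,0,0,0,0,0,0,0.1,0,0,0,0,0,0,0,0,0,0,0,0,0,0,0,0,0,0,0,0,0,0,0,-1,0,0,0,0,0,0,-2.5,0,0,0,0,0,0,-4,0,0,0,0,0,0,-5.5,0,0,0,0]

```text
time: 8.1
position: [0.6055, -0.1753, 0.3337]
tcp_rot: [-3.137, 0.169, 0.0]
wrist_force: [1.0, -0.2, -0.4]
opening: 0.0852
grasp_force: 0.0
```

```bash
python3 -c "
from h import *
plan((.466,.1795,.33),(.466,.1795,.178))"
```

```text
at [ 0.6055 -0.1753  0.3337] t 8.1 F [ 1.  -0.2 -0.4] open 0.0852
(0.466, 0.1795, 0.33) [-5.89, -11.26, 0.12] [-0.0, 0.0, 0.0]
(0.466, 0.1795, 0.178) [-5.89, -11.26, 5.19] [-0.0, 0.0, 0.0]
```

Request:
play_rows:
  deltas: [-5.9,-11.25,0.1,0,0,0,0,-5.9,-11.25,0.1,0,0,0,0,-5.9,-11.25,0.1,0,0,0,0,-5.9,-11.25,0.1,0,0,0,0,-5.9,-11.25,0.1,0,0,0,0,-5.9,-11.25,0.1,0,0,0,0,-5.9,-11.25,0.1,0,0,0,0,-5.9,-11.25,0.1,0,0,0,0,-5.9,-11.25,0.1,0,0,0,0,-5.9,-11.25,0.1,0,0,0,0]

```text
time: 9.1
position: [0.466, 0.1794, 0.3289]
tcp_rot: [3.137, -0.167, 0.001]
wrist_force: [0.5, -0.6, -0.2]
opening: 0.0854
grasp_force: 0.0
```

Run:
```python
from h import *
from cell import *
plan((.466,.1795,.175))
c=camera("scene");s=c["image"][40:260,120:330]
d=camera("side")["image"][40:260,140:350]
cv2.imwrite("pics/g3.png",cv2.resize(np.hstack([s,d]),None,fx=1.85,fy=1.85,interpolation=cv2.INTER_CUBIC))
```

```text
at [0.466  0.1794 0.3289] t 9.1 F [ 0.5 -0.6 -0.2] open 0.0854
(0.466, 0.1795, 0.175) [-0.0, -0.0, 5.13] [0.0, -0.0, 0.02]
```

View pics/g3.png

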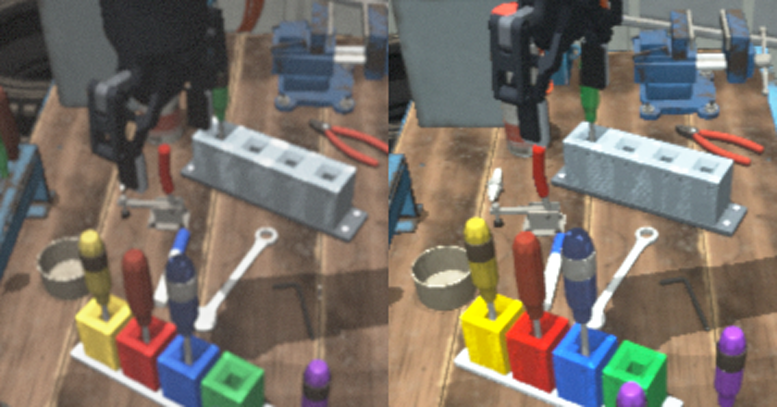

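Green stands upright in the farthest hole (scene 220,100). The other three are undisturbed. Next is blue.

Request:
play_rows:
  deltas: [0,0,1.3,0,0,0,0,0,0,2.6,0,0,0,0,0,0,3.8,0,0,0,0,0,0,4.6,0,0,0,0,0,0,5.1,0,0,0,0,0,0,5.1,0,0,0,0.3,0,0,5.1,0,0,0,0.6,0,0,5.1,0,0,0,1,0,0,5.1,0,0,0,1,0,0,5.1,0,0,0,1]

```text
time: 10.2
position: [0.467, 0.1796, 0.1771]
tcp_rot: [-3.136, 0.169, -0.004]
wrist_force: [-0.7, -0.3, 6.2]
opening: 0.0267
grasp_force: 58.9
```

Request:
play_rows:
  deltas: [0,0,0,0,0,0,1,0,0,0,0,0,0,1,0,0,0,0,0,0,1]

```text
time: 10.5
position: [0.467, 0.1796, 0.1771]
tcp_rot: [-3.136, 0.169, -0.004]
wrist_force: [-0.2, -0.8, 6.0]
opening: 0.0273
grasp_force: 59.0
```

Request:
play_rows:
  deltas: [0,0,-0.5,0,0,0,1,0,0,-1,0,0,0,1,0,0,-1.7,0,0,0,1,0,0,-2.4,0,0,0,1,0,0,-3.1,0,0,0,1,0,0,-3.5,0,0,0,1,0,0,-3.5,0,0,0,1]

```text
time: 11.2
position: [0.4669, 0.1795, 0.2828]
tcp_rot: [-3.135, 0.169, -0.005]
wrist_force: [1.0, 0.7, -1.2]
opening: 0.0271
grasp_force: 59.4
```

```bash
python3 -c "
from h import *
plan((.549,-.1705,.282))"
```

```text
at [0.4669 0.1795 0.2828] t 11.2 F [ 1.   0.7 -1.2] open 0.0271
(0.549, -0.1705, 0.282) [3.98, 11.3, 0.02] [-0.02, -0.03, 0.0]
```

Request:
play_rows:
  deltas: [0.5,1.5,0,0,0,0,1,1,3,0,0,0,0,1,1.6,4.5,0,0,0,0,1,2.1,6,0,0,0,0,1,2.6,7.5,0,0,0,0,1,3.2,9,0,0,0,0,1,3.6,10.3,0,0,0,0,1,3.9,11.1,0,0,0,0,1,4,11.3,0,0,0,0,1,4,11.3,0,0,0,0,1]

```text
time: 12.2
position: [0.5487, -0.1715, 0.2799]
tcp_rot: [-3.137, 0.172, 0.002]
wrist_force: [-0.2, 0.8, -1.7]
opening: 0.0271
grasp_force: 59.5
```

Run:
```python
from h import *
from cell import *
plan((.549,-.1705,.282),(.549,-.1705,.177))
for n in("scene","side"):
    c=camera(n);np.savez(f"{n}3.npz",**c)
    p=proj(c,[.55,-.17,.10]).astype(int)
    print(n,p)
    a=c["image"][p[1]-60:p[1]+60,p[0]-50:p[0]+50]
    globals()[n]=cv2.resize(a,None,fx=4,fy=4,interpolation=cv2.INTER_CUBIC)
cv2.imwrite("pics/g4.png",np.hstack([scene,side]))
```

```text
at [ 0.5487 -0.1715  0.2799] t 12.2 F [-0.2  0.8 -1.7] open 0.0271
(0.549, -0.1705, 0.282) [0.01, -0.03, -0.07] [-0.0, 0.01, -0.01]
(0.549, -0.1705, 0.177) [0.01, -0.03, 3.43] [-0.0, 0.01, -0.01]
scene [257 112]
side [269 111]
```

View pics/g4.png

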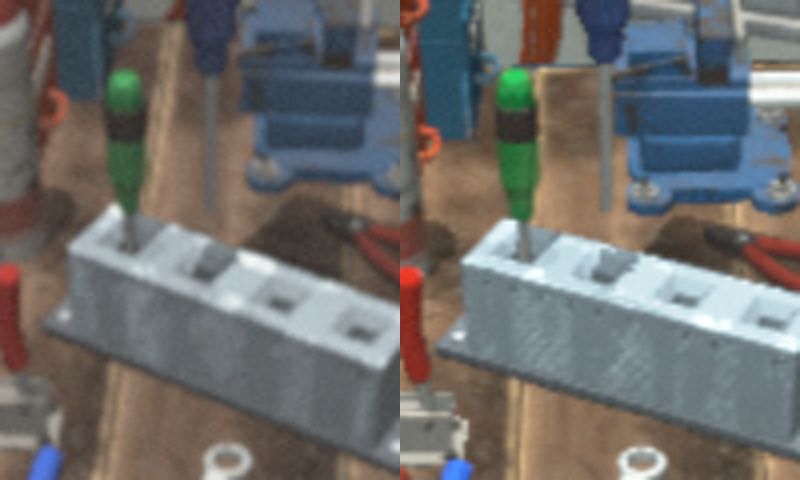

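Green is fully seated. Blue's blade tip (208,210) is over the second hole (210,263). Lowering.

Request:
play_rows:
  deltas: [0,0,0.6,0,0,0,1,0,0,1.1,0,0,0,1,0,0,1.4,0,0,0,1,0,0,1.7,0,0,0,1,0,0,2,0,0,0,1,0,0,2,0,0,0,1]

```text
time: 12.9
position: [0.5489, -0.1703, 0.2199]
tcp_rot: [-3.137, 0.168, 0.001]
wrist_force: [0.8, -0.4, -2.1]
opening: 0.0274
grasp_force: 59.5
```

Request:
play_rows:
  deltas: [0,0,0.4,0,0,0,1,0,0,0.8,0,0,0,1,0,0,1.1,0,0,0,1,0,0,1.3,0,0,0,1,0,0,1.4,0,0,0,1,0,0,1.4,0,0,0,1]

```text
time: 13.5
position: [0.549, -0.1707, 0.1783]
tcp_rot: [-3.137, 0.169, 0.001]
wrist_force: [1.5, 0.1, -2.4]
opening: 0.027
grasp_force: 59.5
```

Request:
play_rows:
  deltas: [0,0,0.05,0,0,0,1,0,0,0.05,0,0,0,0.7,0,0,0.05,0,0,0,0.4,0,0,0.05,0,0,0,0.1,0,0,0.05,0,0,0,0,0,0,0.05,0,0,0,0,0,0,-1,0,0,0,0,0,0,-2.5,0,0,0,0,0,0,-4,0,0,0,0,0,0,-5.2,0,0,0,0]

```text
time: 14.5
position: [0.5491, -0.1708, 0.3375]
tcp_rot: [3.137, -0.169, 0.003]
wrist_force: [-0.6, -0.6, -0.3]
opening: 0.0857
grasp_force: 0.0
```

```bash
python3 -c "
from h import *
plan((.521,.1735,.33),(.521,.1735,.163))"
```

```text
at [ 0.5491 -0.1708  0.3375] t 14.5 F [-0.6 -0.6 -0.3] open 0.0857
(0.521, 0.1735, 0.33) [-2.16, -11.31, 0.25] [0.0, -0.02, 0.0]
(0.521, 0.1735, 0.163) [-2.17, -11.31, 5.81] [0.0, -0.02, 0.0]
```

Request:
play_rows:
  deltas: [-2.2,-11.3,0.2,0,0,0,0,-2.2,-11.3,0.2,0,0,0,0,-2.2,-11.3,0.2,0,0,0,0,-2.2,-11.3,0.2,0,0,0,0,-2.2,-11.3,0.2,0,0,0,0,-2.2,-11.3,0.2,0,0,0,0,-2.2,-11.3,0.2,0,0,0,0,-2.2,-11.3,0.2,0,0,0,0,-2.2,-11.3,0.2,0,0,0,0,-2.2,-11.3,0.2,0,0,0,0]

```text
time: 15.5
position: [0.5201, 0.1719, 0.3287]
tcp_rot: [3.136, -0.172, -0.0]
wrist_force: [-0.1, -0.5, -0.9]
opening: 0.0853
grasp_force: 0.0
```

Run:
```python
from h import *
from cell import *
plan((.521,.1735,.33),(.521,.1735,.163))
s=camera("scene")["image"][40:260,120:330]
d=camera("side")["image"][40:260,140:350]
cv2.imwrite("pics/g5.png",cv2.resize(np.hstack([s,d]),None,fx=1.85,fy=1.85,interpolation=cv2.INTER_CUBIC))
```

```text
at [0.5201 0.1719 0.3287] t 15.5 F [-0.1 -0.5 -0.9] open 0.0853
(0.521, 0.1735, 0.33) [0.03, -0.06, -0.04] [0.01, -0.0, -0.01]
(0.521, 0.1735, 0.163) [0.03, -0.06, 5.52] [0.01, -0.0, -0.01]
```

View pics/g5.png

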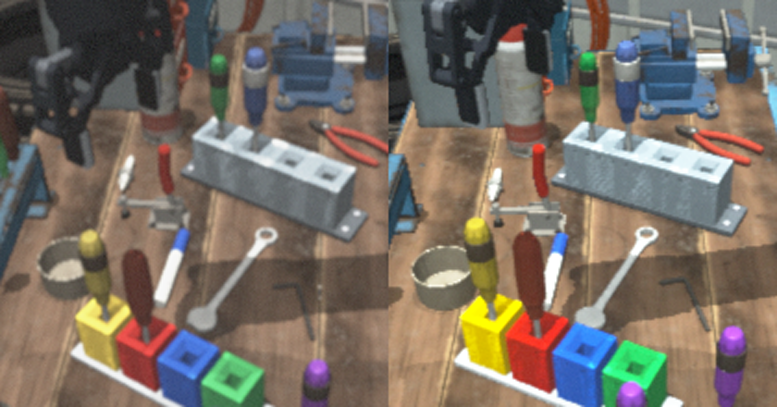

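Green (219,80) and blue (255,85) stand upright. Red and yellow are undisturbed. Next is red.

Request:
play_rows:
  deltas: [0,0,1.4,0,0,0,0,0,0,2.8,0,0,0,0,0,0,4,0,0,0,0,0,0,5,0,0,0,0,0,0,5.45,0,0,0,0,0,0,5.45,0,0,0,0.3,0,0,5.45,0,0,0,0.6,0,0,5.45,0,0,0,1,0,0,5.45,0,0,0,1,0,0,5.45,0,0,0,1]

```text
time: 16.6
position: [0.5207, 0.1738, 0.1667]
tcp_rot: [-3.136, 0.169, -0.004]
wrist_force: [-0.6, -0.6, 5.7]
opening: 0.025
grasp_force: 58.9
```

Request:
play_rows:
  deltas: [0,0,0,0,0,0,1,0,0,0,0,0,0,1,0,0,0,0,0,0,1,0,0,0,0,0,0,1]

```text
time: 17.0
position: [0.5207, 0.1738, 0.1667]
tcp_rot: [-3.136, 0.169, -0.004]
wrist_force: [-0.1, 0.9, 7.0]
opening: 0.025
grasp_force: 59.0
```

Request:
play_rows:
  deltas: [0,0,-0.5,0,0,0,1,0,0,-1,0,0,0,1,0,0,-1.7,0,0,0,1,0,0,-2.4,0,0,0,1,0,0,-3.1,0,0,0,1,0,0,-3.7,0,0,0,1,0,0,-3.7,0,0,0,1]

```text
time: 17.7
position: [0.5209, 0.1739, 0.279]
tcp_rot: [-3.135, 0.169, -0.007]
wrist_force: [-0.2, -0.4, -1.8]
opening: 0.0249
grasp_force: 59.2
```

```bash
python3 -c "
from h import *
plan((.493,-.1655,.278))"
```

```text
at [0.5209 0.1739 0.279 ] t 17.7 F [-0.2 -0.4 -1.8] open 0.0249
(0.493, -0.1655, 0.278) [0.29, 11.35, 0.01] [-0.02, -0.04, 0.0]
```

Request:
play_rows:
  deltas: [0,1.5,0,0,0,0,1,0,3,0,0,0,0,1,0.1,4.5,0,0,0,0,1,0.1,6,0,0,0,0,1,0.2,7.5,0,0,0,0,1,0.2,9,0,0,0,0,1,0.3,10.3,0,0,0,0,1,0.3,11.1,0,0,0,0,1,0.3,11.35,0,0,0,0,1,0.3,11.35,0,0,0,0,1]

```text
time: 18.7
position: [0.4917, -0.1668, 0.2757]
tcp_rot: [-3.137, 0.172, 0.001]
wrist_force: [0.6, 0.3, -1.1]
opening: 0.0249
grasp_force: 59.2
```

Run:
```python
from h import *
from cell import *
plan((.493,-.1655,.167))
for n in("scene","side"):
    c=camera(n)
    p=proj(c,[.50,-.17,.10]).astype(int)
    a=c["image"][p[1]-60:p[1]+60,p[0]-50:p[0]+50]
    globals()[n]=cv2.resize(a,None,fx=4,fy=4,interpolation=cv2.INTER_CUBIC)
cv2.imwrite("pics/g6.png",np.hstack([scene,side]))
```

```text
at [ 0.4917 -0.1668  0.2757] t 18.7 F [ 0.6  0.3 -1.1] open 0.0249
(0.493, -0.1655, 0.167) [0.04, -0.05, 3.62] [-0.0, 0.01, -0.01]
```

View pics/g6.png

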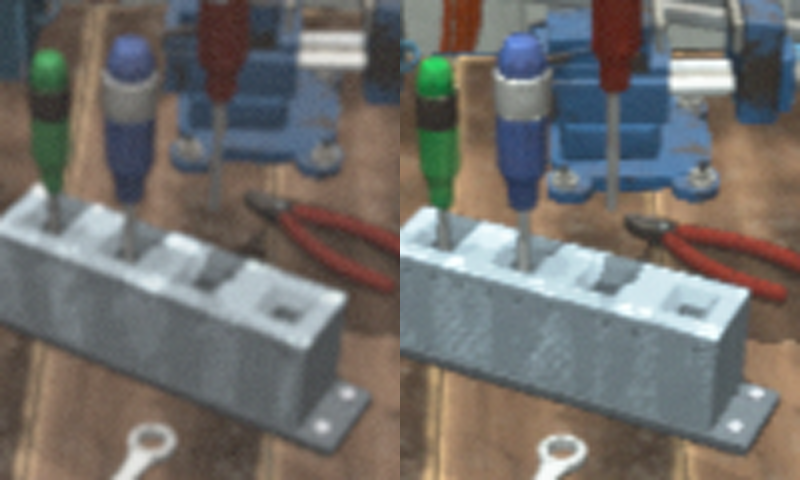

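Red's tip (213,205) is over the third hole (211,270). Lowering.

Request:
play_rows:
  deltas: [0,0,0.6,0,0,0,1,0,0,1.1,0,0,0,1,0,0,1.4,0,0,0,1,0,0,1.7,0,0,0,1,0,0,2,0,0,0,1,0,0,2,0,0,0,1]

```text
time: 19.4
position: [0.4919, -0.1656, 0.2153]
tcp_rot: [-3.137, 0.168, 0.002]
wrist_force: [-0.3, 0.1, -0.2]
opening: 0.025
grasp_force: 59.2
```

Request:
play_rows:
  deltas: [0,0,0.4,0,0,0,1,0,0,0.8,0,0,0,1,0,0,1.2,0,0,0,1,0,0,1.45,0,0,0,1,0,0,1.65,0,0,0,1,0,0,1.65,0,0,0,1]

```text
time: 20.0
position: [0.4928, -0.1662, 0.1668]
tcp_rot: [3.137, -0.169, 0.002]
wrist_force: [-0.8, -0.0, 0.7]
opening: 0.0249
grasp_force: 59.4
```

Request:
play_rows:
  deltas: [0,0,0,0,0,0,0.7,0,0,0,0,0,0,0.4,0,0,0,0,0,0,0.1,0,0,0,0,0,0,0,0,0,0,0,0,0,0,0,0,0,0,0,0,0,0,0,-1,0,0,0,0,0,0,-2.5,0,0,0,0,0,0,-4,0,0,0,0,0,0,-5.5,0,0,0,0]

```text
time: 21.0
position: [0.4918, -0.166, 0.3337]
tcp_rot: [-3.137, 0.169, 0.0]
wrist_force: [1.4, -0.6, -0.9]
opening: 0.0854
grasp_force: 0.0
```

```bash
python3 -c "
from h import *
plan((.576,.1675,.33),(.576,.1675,.162))"
```

```text
at [ 0.4918 -0.166   0.3337] t 21.0 F [ 1.4 -0.6 -0.9] open 0.0854
(0.576, 0.1675, 0.33) [1.6, -11.35, 0.12] [-0.0, 0.0, 0.0]
(0.576, 0.1675, 0.162) [1.6, -11.35, 5.72] [-0.0, 0.0, 0.0]
```

Request:
play_rows:
  deltas: [1.6,-11.35,0.1,0,0,0,0,1.6,-11.35,0.1,0,0,0,0,1.6,-11.35,0.1,0,0,0,0,1.6,-11.35,0.1,0,0,0,0,1.6,-11.35,0.1,0,0,0,0,1.6,-11.35,0.1,0,0,0,0,1.6,-11.35,0.1,0,0,0,0,1.6,-11.35,0.1,0,0,0,0,1.6,-11.35,0.1,0,0,0,0,1.6,-11.35,0.1,0,0,0,0]

```text
time: 22.0
position: [0.5765, 0.1658, 0.3287]
tcp_rot: [3.136, -0.171, -0.0]
wrist_force: [-0.4, -0.7, -0.0]
opening: 0.0855
grasp_force: 0.0
```

```bash
python3 -c "
from h import *
plan((.576,.1675,.162))"
```

```text
at [0.5765 0.1658 0.3287] t 22.0 F [-0.4 -0.7 -0. ] open 0.0855
(0.576, 0.1675, 0.162) [-0.02, -0.06, 5.56] [0.01, 0.0, -0.01]
```

Request:
play_rows:
  deltas: [0,0,1.4,0,0,0,0,0,0,2.8,0,0,0,0,0,0,4,0,0,0,0,0,0,5,0,0,0,0,0,0,5.5,0,0,0,0,0,0,5.5,0,0,0,0.3,0,0,5.5,0,0,0,0.6,0,0,5.5,0,0,0,1,0,0,5.5,0,0,0,1,0,0,5.5,0,0,0,1]

```text
time: 23.0
position: [0.5774, 0.1676, 0.1653]
tcp_rot: [-3.136, 0.169, -0.004]
wrist_force: [0.5, 0.9, 4.8]
opening: 0.023
grasp_force: 58.7
```

Request:
play_rows:
  deltas: [0,0,0,0,0,0,1,0,0,0,0,0,0,1,0,0,0,0,0,0,1,0,0,0,0,0,0,1]

```text
time: 23.4
position: [0.5774, 0.1677, 0.1653]
tcp_rot: [-3.136, 0.169, -0.004]
wrist_force: [-0.3, 0.7, 6.7]
opening: 0.023
grasp_force: 58.8
```

Request:
play_rows:
  deltas: [0,0,-0.5,0,0,0,1,0,0,-1,0,0,0,1,0,0,-1.7,0,0,0,1,0,0,-2.4,0,0,0,1,0,0,-3.1,0,0,0,1,0,0,-3.7,0,0,0,1,0,0,-3.7,0,0,0,1]

```text
time: 24.1
position: [0.5776, 0.1677, 0.2777]
tcp_rot: [-3.135, 0.169, -0.007]
wrist_force: [-0.3, -0.2, -1.3]
opening: 0.0228
grasp_force: 59.1
```

```bash
python3 -c "
from h import *
plan((.437,0,.277),(.437,-.1605,.277))"
```

```text
at [0.5776 0.1677 0.2777] t 24.1 F [-0.3 -0.2 -1.3] open 0.0228
(0.437, 0, 0.277) [-4.06, 6.06, -0.01] [-0.02, -0.04, 0.0]
(0.437, -0.1605, 0.277) [-3.48, 11.38, -0.01] [-0.02, -0.04, 0.0]
```

Request:
play_rows:
  deltas: [-0.5,1.5,0,0,0,0,1,-1.2,3,0,0,0,0,1,-1.8,4.4,0,0,0,0,1,-2.4,5.8,0,0,0,0,1,-2.9,7.2,0,0,0,0,1,-3.2,8.6,0,0,0,0,1,-3.4,9.9,0,0,0,0,1,-3.5,10.9,0,0,0,0,1,-3.5,11.4,0,0,0,0,1,-3.5,11.4,0,0,0,0,1]

```text
time: 25.1
position: [0.4343, -0.1638, 0.2743]
tcp_rot: [3.136, -0.176, -0.001]
wrist_force: [-0.7, 0.8, -0.4]
opening: 0.0228
grasp_force: 59.1
```

Request:
play_rows:
  deltas: [0,0,0,0,0,0,1,0,0,0,0,0,0,1]

```text
time: 25.3
position: [0.4355, -0.1603, 0.2746]
tcp_rot: [-3.137, 0.166, 0.0]
wrist_force: [0.4, 0.7, -0.3]
opening: 0.0232
grasp_force: 59.1
```

Run:
```python
from h import *
from cell import *
plan((.437,-.1605,.165))
# blade tip: lowest grey column under yellow handle -> check horizontal line of yellow mask vs. the hole's vertical in both views
for n in("scene","side"):
    c=camera(n);hsv=cv2.cvtColor(c["image"],cv2.COLOR_BGR2HSV)
    m=cv2.inRange(hsv,(22,90,40),(34,255,255));q=proj(c,[.437,-.1605,.22]).astype(int)
    mm=np.zeros_like(m);mm[q[1]-30:q[1]+30,q[0]-20:q[0]+20]=m[q[1]-30:q[1]+30,q[0]-20:q[0]+20]
    ys,xs=np.nonzero(mm);y=ys.max()
    print(n,"shoulder",xs[ys>y-3].mean(),y,"expected",proj(c,[.437,-.1605,.2095]),len(ys))
```

```text
at [ 0.4355 -0.1603  0.2746] t 25.3 F [ 0.4  0.7 -0.3] open 0.0232
(0.437, -0.1605, 0.165) [0.05, 0.0, 3.65] [-0.0, 0.0, 0.02]
scene shoulder 303.72727272727275 89 expected [302.86686017  87.26289031] 187
side shoulder 316.8125 82 expected [316.19437651  79.47931718] 272
```

Request:
play_rows:
  deltas: [0.05,0,0.6,0,0,0,1,0.05,0,1.1,0,0,0,1,0.05,0,1.4,0,0,0,1,0.05,0,1.7,0,0,0,1,0.05,0,2,0,0,0,1,0.05,0,2,0,0,0,1]

```text
time: 26.0
position: [0.4368, -0.1611, 0.214]
tcp_rot: [-3.136, 0.168, 0.001]
wrist_force: [-0.5, 1.4, -1.7]
opening: 0.0236
grasp_force: 60.2
```

Request:
play_rows:
  deltas: [0,0,0.4,0,0,0,1,0,0,0.8,0,0,0,1,0,0,1.2,0,0,0,1,0,0,1.45,0,0,0,1,0,0,1.65,0,0,0,1,0,0,1.65,0,0,0,1]

```text
time: 26.6
position: [0.4375, -0.1611, 0.1653]
tcp_rot: [-3.137, 0.168, -0.001]
wrist_force: [1.5, 4.4, -1.4]
opening: 0.0231
grasp_force: 60.9
```

Request:
play_rows:
  deltas: [0,0,0,0,0,0,0.7,0,0,0,0,0,0,0.4,0,0,0,0,0,0,0.1,0,0,0,0,0,0,0,0,0,0,0,0,0,0,0,0,0,0,0,0,0,0,0,-1,0,0,0,0,0,0,-2.5,0,0,0,0,0,0,-4,0,0,0,0,0,0,-5.5,0,0,0,0]

```text
time: 27.6
position: [0.4364, -0.1615, 0.3322]
tcp_rot: [-3.137, 0.169, 0.0]
wrist_force: [0.9, -0.5, 0.3]
opening: 0.0853
grasp_force: 0.0
```

Request:
play_rows:
  deltas: [0,-2,0,0,0,0,0,0,-4,0,0,0,0,0,0,-4,0,0,0,0,0,0,-4,0,0,0,0,0,0,-4,0,0,0,0,0]

```text
time: 28.1
position: [0.4496, -0.0426, 0.3303]
tcp_rot: [3.137, -0.168, -0.0]
wrist_force: [-0.0, -0.6, 0.5]
opening: 0.0853
grasp_force: 0.0
```

Run:
```python
from h import *
from cell import *
s=camera("scene")["image"][30:290,130:330]
d=camera("side")["image"][30:290,150:350]
cv2.imwrite("pics/end.png",cv2.resize(np.hstack([s,d]),None,fx=2,fy=2,interpolation=cv2.INTER_CUBIC))
```

```text
(no output)
```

View pics/end.png

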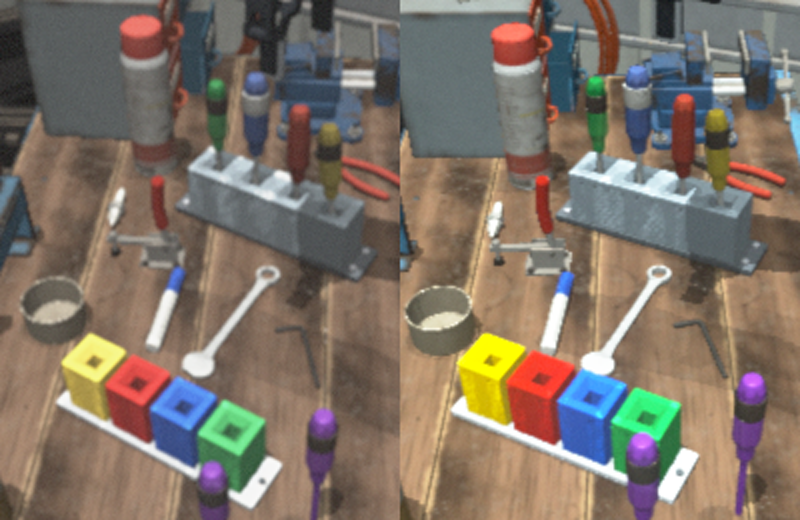

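All four stand upright and seated in the grey rack. From far to near in the scene half they are green (217,105), blue (256,110), red (299,145) and yellow (330,160). The coloured holders are empty and the purple look-alikes are untouched.

```bash
python3 -c "
from cell import sign_off
print(sign_off())"
```

```text
the job is handed in; nothing more can be done
None
```

The job is handed in: all four screwdrivers stand upright and let go in the grey rack in reverse order (far to near: green, blue, red, yellow), finished at about 28 s of the 112 s allowed.

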